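# Shut the weight box and hold it pressed in the holding stop

## Task

Shut the lid of the wooden weight box, then slide the closed box back squarely, roughly centred, against the sprung plate of the holding stop and press until the black pointer bar on top of the stop stands in the green field; never let it go into the red field. Finish while still pressing steadily like that, as a third hand: I will tape the lid down while you hold it, so do not let go or back off at the end. Keep the two brass weights in the box and leave the balm tin, the porcelain jar and the amber bottle where they stand.

Things in the scene. Friction and masses are not known exactly. Their poses are not given: they have to be found in the camera images.
- weight_box: loose wooden box, hinged lid with pale window, 0.35 to 0.55 kg. Origin: centre of underside; x from front wall to hinge side (facing the stop), y along it. 74 mm in x (-37 to 37), 150 in y, 40 high shut (lid is top 10). Lid lip at front: 22 mm wide, 31 to 38 high, out to x = -43; plain wall beside it. Too wide to grip: push its front wall. Starts 60 to 90 mm short of the plate, askew to 0.25 rad
- box_hinge (a point): middle of the lid's hinge line, at x = +37, z = 30 mm of the box; axes as the box. The open lid stands up from here, 74 mm tall (80 mm at the lip), its 10 mm thickness lying on the +x side of the hinge.
- weight_box_lid (a joint): lid angle in rad: 0 shut, 1.57 upright, 1.83 leaning back at its limit. It starts nearly upright or leaning back (1.5 to 1.8) and stays there by slight friction; pushed forward well past upright (towards the front lip) it falls shut by itself.
- press_stop: stop fixed to the counter: steel base 115 x 170 x 10 mm, grey block, sprung aluminium plate in front, white gauge strip on top, 66 tall. Origin on the counter; x = direction the plate is pressed in, y along the plate. Plate 140 wide, 4 to 46 high, front face at x = -85 when free. Green field = 10 to 22 mm travel, red from 30, read at the pointer's cross bar (34 mm long; x = -20 when free)
- stop_face (a point): middle of the plate's front face when the plate is free (25 mm above the counter); fixed, it does not move with the plate; axes as the stop.
- press_plate (a joint): travel of the sprung plate in m: 0 free, 0.036 fully in. Spring 500 N/m without preload: the green field 0.010 to 0.022 is 5 to 11 N, the red field begins at 0.030 (15 N). It springs back when let go.
- brass_weight_1: brass weight with a knob, 26 mm wide, 21 mm tall, loose inside the box; origin at its underside
- brass_weight_2: smaller brass weight with a knob, 22 mm wide, 19 mm tall, loose inside the box; origin at its underside
- balm_tin: bystander: round tin with a red lid, 58 mm across, 50 mm tall, origin at its underside
- porcelain_jar: bystander: white lidded jar with a blue band, 64 mm across, 90 mm tall, origin at its underside
- amber_bottle: bystander: amber dropper bottle with a black top, 33 mm across, 102 mm tall, origin at its underside

How it is judged:
On the way, in this order (a step that is already met when the one before it is completed fails the run):
1. the lid is shut (value of joint weight_box_lid below 0.06 rad), for 0.2 s.
2. the shut box is held square against the plate, pointer in the green field, for one second (value of joint press_plate between 0.009 and 0.023 m and contact force between weight_box and press_stop between 3.5 and 14 N and angle between the x axis of weight_box and the x axis of press_stop, either way round below 0.08 rad and y of weight_box in the frame of press_stop between -0.035 and 0.035 m and value of joint weight_box_lid below 0.06 rad and angle between weight_box's own z axis and vertical below 0.05 rad and contact force between any of the fingers, the arm and weight_box above 2 N), for 1 s.
At the end, for the whole second after the job is handed in: The robot still presses the shut box (lid under 0.06 rad, weights inside) steadily against the plate: flat, square within 0.08 rad, centred within 35 mm, plate travel 9 to 23 mm (green field), contact force 3.5 to 14 N, plate slower than 5 mm/s (all of step 2 and x of brass_weight_1 in the frame of weight_box between -0.035 and 0.035 m and y of brass_weight_1 in the frame of weight_box between -0.073 and 0.073 m and z of brass_weight_1 in the frame of weight_box between -0.005 and 0.03 m and x of brass_weight_2 in the frame of weight_box between -0.035 and 0.035 m and y of brass_weight_2 in the frame of weight_box between -0.073 and 0.073 m and z of brass_weight_2 in the frame of weight_box between -0.005 and 0.03 m and velocity of joint press_plate between -0.005 and 0.005 m/s and linear speed of weight_box below 0.01 m/s); the arm keeps its last pose, push and grip.
It fails at once if the pointer goes into the red field (value of joint press_plate above 0.031 m).
It fails at once if a bystander is shifted by more than 20 mm or tipped (distance of any of balm_tin, porcelain_jar, amber_bottle from where it was at the start of the episode above 0.02 m or angle between any of balm_tin, porcelain_jar, amber_bottle's own z axis and vertical above 0.3 rad).
It fails at once if the box is lifted or tipped (angle between weight_box's own z axis and vertical above 0.3 rad or height (world z) of weight_box above 0.04 m).
It also fails if it takes over 56 s, if anything falls off the work surface, if the arm or the gripper's body presses on something with over 40 N, if the wrist force passes 120 N, or if a joint passes its speed limit or range.

## Robot

A 7-joint arm with a two-finger parallel gripper is mounted at the origin on a cart in front of the work surface, level with it; the furniture and walls round the work are solid. World frame = base frame: x ahead of the robot, y to its left, z up, the work surface at z = 0. Lengths are in m, angles in rad, forces in N, time in s.
With the tool pointing down it reaches from about 0.4 to 0.85 m from the base axis. Payload 4.5 kg.
Tool frame: the origin (TCP) lies on the centre line of the jaws, within the pads' length; the fingertips stand 11 mm ahead of it and the grasp point (between the pads) lies 8 mm behind it; z points along the fingers, y is the line along which they close (so a half turn about z gives the same grasp; the last joint's range is limited). The gripper opens to 88 mm and grips with 3 to 60 N. Pads are 18 mm wide; open, the fingers measure 123 mm over their backs; the gripper's body (75 mm by 187 mm) begins 45 mm behind the grasp point.
Start: joints at [-1.275, 0.689, -0.195, 1.565, 0.157, 0.902, -0.215], TCP at [0.162, 0.604, 0.25] pointing down, gripper open.
Joint ranges: [-3.01, 3.01], [-0.46, 2.08], [-1.47, 1.51], [0.13, 2.56], [-1, 4.14], [0.04, 2.09], [-2.66, 2.66]. Speed limits (rad/s): [2.57, 2.57, 3.14, 3.14, 3.14, 3.14, 3.14].

## Interface

Orientations are given as a unit quaternion [x, y, z, w].
In Python, from plant import * gives the robot as it stands. The module is installed in compiled form; this text tells all that it offers.
- The arm moves only by the tool send_rows, never from a script. Its argument "motion" is a list of rows, each an object of numbers: "x", "y", "z": the shift along the tool's x, y, z in cm; "rx", "ry", "rz": the turn, a rotation vector about the tool's x, y, z in rad; "jaw": the finger opening in cm, from 0 to 8.81. In form: [{"x": .., "y": .., "z": .., "rx": .., "ry": .., "rz": .., "jaw": ..}, ...]. A call has exactly 5 rows; each row shifts and turns the commanded pose from where the row before left it, along the tool's axes as they then stand; what a row does not reach is not made up. A row lasts 1/10 s, in which the tool goes at most 50 mm and 8.59 degrees, less where a joint would pass 70% of its speed; a pose out of reach is approached as far as the arm can. A call is refused whole if a number of a shift passes 5 or a number of a turn 0.15, either way. A call with a gripper value outside its range is refused whole. The fingers move at their own pace and stop on an object; "grip_force" is the grip in N (left out, the last holds). Time passes only in rows, so rows that do not move let the fingers close, or fill a call up. It gives the time, the measured TCP pose, the force, the opening and the grip force at its end, in the units of the state.
- get_state(): the state, without advancing time (a new reading comes with each control period).
- snapshot(name): name is "scene" or "top" or "wrist"; returns a dict with "img" (400x640x3 uint8, red, green, blue), "vertical_fov" (degrees; the focal length in pixels is half the picture's height over the tangent of half this angle, whatever the lens; pixels are square), "cx", "cy" (the principal point, pixels), "D" ([k1, k2, p1, p2, k3] as OpenCV has them; the pictures are not rectified), "extrinsics" (4x4, takes a point from camera to world coordinates). Camera axes: x right, y up, looking along -z (the intrinsics and any distortion apply to the point x, -y, -z); pixel columns grow to the right and rows downward; lengths in m; the calibration is good to about 2 mm. A picture is of the moment at which its call begins. There is no depth.
- finish_job(): hands the job in; it is judged then, once.
The state is a dict: "clock": time; "q": joint angles; "qd": joint speeds; "joint_torque": joint torques, N m; "tool_pos": TCP position; "eef_rot": TCP orientation; "contact_force": force on the tool from outside, world axes, zero at the start; "moment": the same for the moment, N m; "opening": opening from 0.0 (shut) to 1.0 (fully open); "finger_force": force on a finger pad.
Only numpy, scipy, OpenCV 4.12 (cv2) and the standard library are available. Lean on these libraries where they do the work, as an engineer would, in place of code of your own. Each camera call takes 0.05 s, during which the arm holds its last target. There are 200 camera calls.

## Working session

There is one attempt and no reset: what is moved stays moved. The work goes in short steps, Python scripts to look and compute and a tool call to move; the robot and the scene stay as the last step left them, time stands still between calls to the robot, and variables do not carry over. Pictures are saved under pics/ and viewed, at most 10 in all, crops included, and the job is handed in when it is done.

Besides the shell and the picture viewer there is one more tool, called after ">>>" by a JSON object that holds its "fn" and its "kwargs", one argument or row to a line. send_rows: Moves the arm, as the interface text tells. Its arguments: {"type":"object","properties":{"motion":{"type":"array"},"grip_force":{"type":"number"}},"required":["motion"]}

```bash
mkdir -p pics; cat > h.py <<'E'
from plant import *
import numpy as np, cv2, json
from scipy.spatial.transform import Rotation as R
def snap(name,fn):
    s=snapshot(name); cv2.imwrite(f'pics/{fn}.png',s['img'][:,:,::-1])
    np.savez(f'pics/{fn}.npz',**{k:np.array(v) for k,v in s.items()}); return s
def ray(fn,uv):
    s=np.load(f'pics/{fn}.npz'); f=200/np.tan(np.radians(float(s['vertical_fov']))/2)
    K=np.array([[f,0,s['cx']],[0,f,s['cy']],[0,0,1.]])
    p=cv2.undistortPoints(np.array([[uv]],float),K,s['D'])[0,0]
    T=s['extrinsics']; d=T[:3,:3]@np.array([p[0],-p[1],-1]); return T[:3,3],d/np.linalg.norm(d)
def atz(fn,uv,z):
    o,d=ray(fn,uv); return o+d*(z-o[2])/d[2]
def tri(a,ua,b,ub):
    o,d=ray(a,ua);p,e=ray(b,ub)
    t=np.linalg.lstsq(np.c_[d,-e],p-o,rcond=None)[0]; x=o+d*t[0];y=p+e*t[1]; return (x+y)/2,np.linalg.norm(x-y)
def proj(fn,P):
    s=np.load(f'pics/{fn}.npz'); f=200/np.tan(np.radians(float(s['vertical_fov']))/2)
    K=np.array([[f,0,s['cx']],[0,f,s['cy']],[0,0,1.]]);T=s['extrinsics']
    q=(np.atleast_2d(P)-T[:3,3])@T[:3,:3]*[1,-1,-1]
    return cv2.projectPoints(q,np.zeros(3),np.zeros(3),K,s['D'])[0][:,0]
E
python3 - <<'E'
from h import *
np.set_printoptions(precision=4,suppress=True)
for n in('scene','top'):
    s=snap(n,n+'0'); print(n,s['extrinsics'],s['vertical_fov'],s['D'])
print(get_state())
E
```

```text
scene [[-0.7697  0.4558 -0.4471  0.2253]
 [-0.6383 -0.5637  0.5242  0.6146]
 [-0.0131  0.6888  0.7248  0.7841]
 [ 0.      0.      0.      1.    ]] 47.01089380214258 [-0.0204  0.      0.      0.      0.    ]
top [[ 0.0507  0.9761 -0.2114  0.4265]
 [-0.9987  0.0505 -0.006   0.1224]
 [ 0.0048  0.2114  0.9774  1.0541]
 [ 0.      0.      0.      1.    ]] 48.00526315136876 [-0.023  0.     0.     0.     0.   ]
{'clock': 0.1, 'q': array([-1.2752,  0.6899, -0.1945,  1.5662,  0.1573,  0.9025, -0.2151]), 'qd': array([ 0.    , -0.0022,  0.0004, -0.0016,  0.0001, -0.0022,  0.0006]), 'joint_torque': array([ -0.0032, -52.8506,  -1.2713, -15.3838,  -0.0525,   0.002 ,
         0.    ]), 'tool_pos': array([0.1617, 0.6032, 0.249 ]), 'eef_rot': array([ 0.1305,  0.9915, -0.0008, -0.    ]), 'contact_force': array([ 0.9472, -0.7026, -0.0082]), 'moment': array([ 0.0019, -0.053 , -0.0036]), 'finger_force': 0.0, 'opening': 0.9994029091270422}
```

View pics/scene0.png

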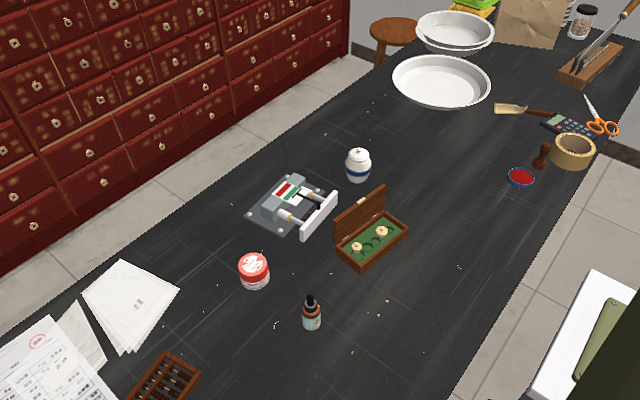

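View pics/top0.png

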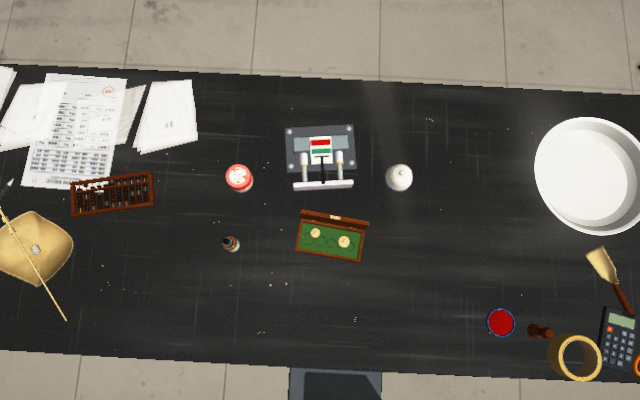

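The scene view shows the stop at about (290,205), with the open box at (370,235). The tin is at (254,270), the bottle at (311,312) and the jar at (358,163). In the top view the stop is at (320,155) and the box at (330,240), so the push goes roughly along world +x. I'll enlarge both.

```bash
python3 - <<'E'
import cv2
a=cv2.imread('pics/top0.png')[120:270,215:415];cv2.imwrite('pics/topc.png',cv2.resize(a,None,fx=4,fy=4,interpolation=2))
a=cv2.imread('pics/scene0.png')[165:285,240:420];cv2.imwrite('pics/scenec.png',cv2.resize(a,None,fx=4.4,fy=4.4,interpolation=2))
E
```

```text
(no output)
```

View pics/topc.png

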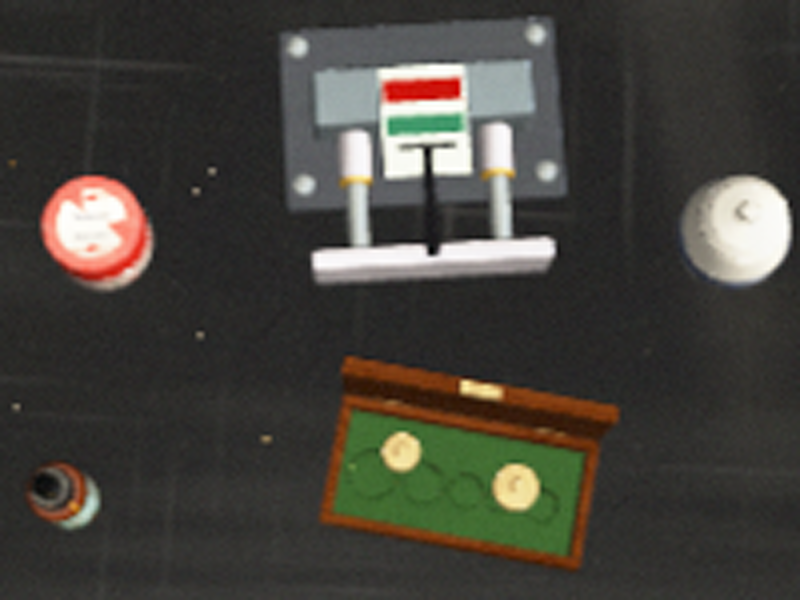

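View pics/scenec.png

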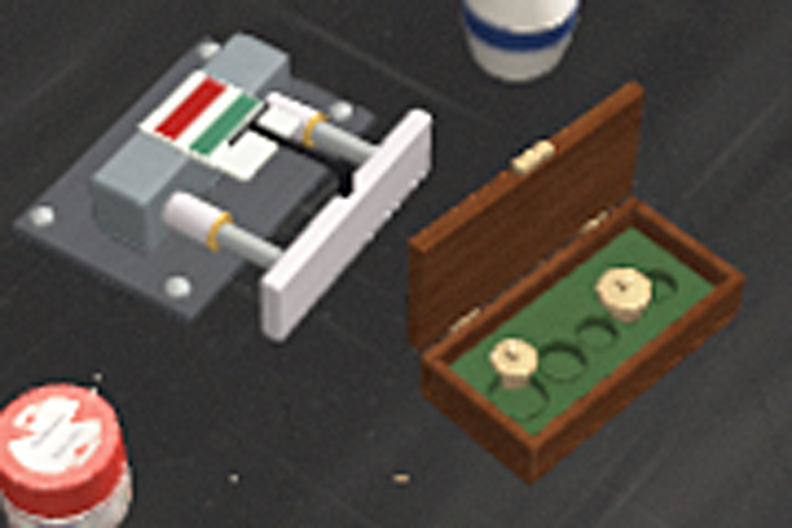

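```bash
python3 - <<'E'
from h import *
np.set_printoptions(precision=4,suppress=True)
T=lambda u,v:(215+u/4,120+v/4); S=lambda u,v:(240+u/4.4,165+v/4.4)
A={}
for n,t,s in [('frontL',(322,522),(530,441)),('frontR',(580,567),(745,280)),('lidtopL',(343,360),(411,243)),('lidtopR',(618,410),(638,85)),
 ('baseA(-85?)',(290,211),(190,320)),('baseB',(279,32),(15,224)),('plateTopL',(313,262),(265,280)),('plateTopR',(555,245),(431,115)),('W1',(516,483),(626,285)),('W2',(401,447),(514,355))]:
    p,e=tri('top0',T(*t),'scene0',S(*s)); A[n]=p; print(n,p,round(e,4))
d=A['frontL']-A['frontR'];print('box yaw',np.arctan2(-d[0],d[1]),np.linalg.norm(d))
b=[atz('top0',T(*q),.010) for q in((279,32),(552,17),(567,195),(290,211))]
print(b); d=b[0]-b[1];d2=b[3]-b[2]; print('stop yaw',np.arctan2(-d[0],d[1]),np.arctan2(-d2[0],d2[1]),np.mean(b,0))
for n,q,z in [('tin',(97,230),.05),('jar',(740,225),.09),('bottle',(48,485),.1),('frontL30',(322,522),.03),('frontR30',(580,567),.03),('backL30',(348,408),.03),('plateL',(318,284),.004),('plateR',(553,266),.004),('plateTL',(313,262),.046),('plateTR',(555,245),.046),('bar',(427,147),.06)]: print(n,atz('top0',T(*q),z))
E
```

```text
frontL [0.5074 0.1553 0.0322] 0.0042
frontR [0.4881 0.0067 0.0226] 0.0004
lidtopL [0.5869 0.1459 0.103 ] 0.0
lidtopR [ 0.5668 -0.003   0.1004] 0.002
baseA(-85?) [0.6932 0.1854 0.0032] 0.0005
baseB [0.8042 0.1984 0.0076] 0.0012
plateTopL [0.6541 0.1685 0.047 ] 0.0038
plateTopR [0.6695 0.0272 0.0388] 0.0045
W1 [0.5334 0.0441 0.0198] 0.0022
W2 [0.5514 0.1113 0.0166] 0.0017
box yaw -0.12938469449883605 0.15015064687078772
[array([0.8039, 0.1985, 0.01  ]), array([0.8224, 0.0316, 0.01  ]), array([0.7098, 0.0192, 0.01  ]), array([0.6913, 0.1848, 0.01  ])]
stop yaw 0.1105404966815981 0.11152599458644112 [0.7569 0.1085 0.01  ]
tin [0.6641 0.2926 0.05  ]
jar [ 0.676  -0.0692  0.09  ]
bottle [0.5122 0.2985 0.1   ]
frontL30 [0.5056 0.1544 0.03  ]
frontR30 [0.4878 0.0076 0.03  ]
backL30 [0.5714 0.1432 0.03  ]
plateL [0.6487 0.1657 0.004 ]
plateR [0.667  0.0257 0.004 ]
plateTL [0.6526 0.1676 0.046 ]
plateTR [0.6699 0.0288 0.046 ]
bar [0.7206 0.1055 0.06  ]
```

The box's yaw is about -0.12 and the stop's is about +0.11, with the box centre about 7 mm off the stop's axis. The lid stands about upright, and heights and lengths agree with the text. I'll travel to a point behind the lid with the jaws open.

>>> {"fn": "send_rows", "kwargs": {
  "motion": [
    {"x": 0, "y": 0, "z": 0, "rz": -0.14, "jaw": 8.8},
    {"x": -3.4, "y": -3.2},
    {"x": -3.4, "y": -3.2},
    {"x": -3.4, "y": -3.2},
    {"x": -3.4, "y": -3.2}
  ]
}}

```text
schema error: expected keys x, y, z, rx, ry, rz, jaw
```

>>> {"fn": "send_rows", "kwargs": {
  "motion": [
    {"x": -3.4, "y": -3.2},
    {"x": -3.4, "y": -3.2},
    {"x": -3.4, "y": -3.2},
    {"x": -3.4, "y": -3.2},
    {"x": -3.4, "y": -3.2}
  ]
}}

```text
schema error: expected keys x, y, z, rx, ry, rz, jaw
```

>>> {"fn": "send_rows", "kwargs": {
  "motion": [
    {"x": 0, "y": 0, "z": 0, "rx": 0, "ry": 0, "rz": -0.14, "jaw": 8.8},
    {"x": -3.4, "y": -3.2, "z": 0, "rx": 0, "ry": 0, "rz": 0, "jaw": 8.8},
    {"x": -3.4, "y": -3.2, "z": 0, "rx": 0, "ry": 0, "rz": 0, "jaw": 8.8},
    {"x": -3.4, "y": -3.2, "z": 0, "rx": 0, "ry": 0, "rz": 0, "jaw": 8.8},
    {"x": -3.4, "y": -3.2, "z": 0, "rx": 0, "ry": 0, "rz": 0, "jaw": 8.8}
  ]
}}

```text
clock: 0.6
tool_pos: [0.2821, 0.4584, 0.2494]
eef_rot: [0.061, 0.998, -0.0, -0.0]
contact_force: [1.6, -0.0, 0.4]
opening: 1.001
finger_force: 0.0
```

>>> {"fn": "send_rows", "kwargs": {
  "motion": [
    {"x": -3.4, "y": -3.2, "z": 0, "rx": 0, "ry": 0, "rz": 0, "jaw": 8.8},
    {"x": -3.4, "y": -3.2, "z": 0, "rx": 0, "ry": 0, "rz": 0, "jaw": 8.8},
    {"x": -3.4, "y": -3.2, "z": 0, "rx": 0, "ry": 0, "rz": 0, "jaw": 8.8},
    {"x": -3.4, "y": -3.2, "z": 0, "rx": 0, "ry": 0, "rz": 0, "jaw": 8.8},
    {"x": -3.4, "y": -3.2, "z": 0, "rx": 0, "ry": 0, "rz": 0, "jaw": 8.8}
  ]
}}

```text
clock: 1.1
tool_pos: [0.4313, 0.279, 0.2495]
eef_rot: [0.061, 0.998, -0.0, -0.0]
contact_force: [0.5, 0.5, -0.6]
opening: 0.996
finger_force: 0.0
```

>>> {"fn": "send_rows", "kwargs": {
  "motion": [
    {"x": -3.5, "y": -3.1, "z": 0, "rx": 0, "ry": 0, "rz": 0, "jaw": 8.8},
    {"x": -3.5, "y": -3.1, "z": 0, "rx": 0, "ry": 0, "rz": 0, "jaw": 8.8},
    {"x": -3.5, "y": -3.1, "z": 0, "rx": 0, "ry": 0, "rz": 0, "jaw": 8.8},
    {"x": -3.5, "y": -3.1, "z": 0, "rx": 0, "ry": 0, "rz": 0, "jaw": 8.8},
    {"x": -3.5, "y": -3.1, "z": 0, "rx": 0, "ry": 0, "rz": 0, "jaw": 8.8}
  ]
}}

```text
clock: 1.6
tool_pos: [0.5861, 0.1038, 0.2494]
eef_rot: [0.061, 0.998, -0.0, -0.0]
contact_force: [1.0, 1.2, 0.0]
opening: 1.0
finger_force: 0.0
```

>>> {"fn": "send_rows", "kwargs": {
  "motion": [
    {"x": -3.3, "y": -3.3, "z": 0, "rx": 0, "ry": 0, "rz": 0, "jaw": 8.8},
    {"x": 0, "y": 0, "z": 4, "rx": 0, "ry": 0, "rz": 0, "jaw": 8.8},
    {"x": 0, "y": 0, "z": 4, "rx": 0, "ry": 0, "rz": 0, "jaw": 8.8},
    {"x": 0, "y": 0, "z": 2, "rx": 0, "ry": 0, "rz": 0, "jaw": 8.8},
    {"x": 0, "y": 0, "z": 0, "rx": 0, "ry": 0, "rz": 0, "jaw": 8.8}
  ]
}}

```text
clock: 2.1
tool_pos: [0.6115, 0.0681, 0.1462]
eef_rot: [0.061, 0.998, -0.001, -0.004]
contact_force: [0.5, 0.5, -0.2]
opening: 0.997
finger_force: 0.0
```

```bash
python3 - <<'E'
from h import *
snap('scene','s1'); a=snap('top','t1')
A=cv2.imread('pics/s1.png')[130:310,230:430];B=cv2.imread('pics/t1.png')[120:300,215:415]
cv2.imwrite('pics/c1.png',cv2.resize(np.hstack([A,B]),None,fx=2,fy=2,interpolation=2))
E
```

```text
(no output)
```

View pics/c1.png

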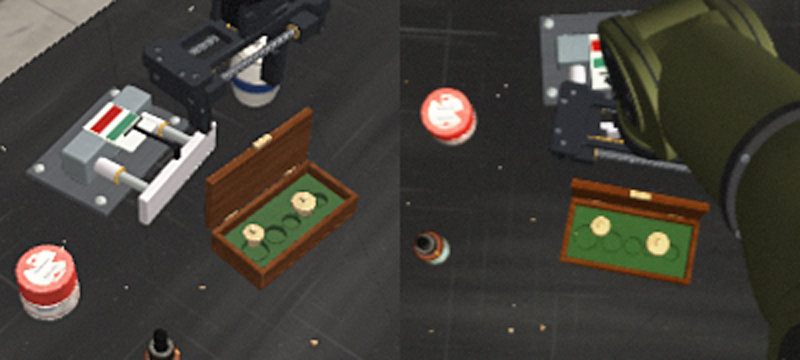

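The gripper stands behind the lid and above the plate, with clear space in between. The lid's top edge runs (210,180)–(305,110) in the left crop. I'll descend and sweep the lid towards the front.

>>> {"fn": "send_rows", "kwargs": {
  "motion": [
    {"x": 0, "y": 0, "z": 3, "rx": 0, "ry": 0, "rz": 0, "jaw": 8.8},
    {"x": 0, "y": 0, "z": 2.8, "rx": 0, "ry": 0, "rz": 0, "jaw": 8.8},
    {"x": 0, "y": 0, "z": 0, "rx": 0, "ry": 0, "rz": 0, "jaw": 8.8},
    {"x": 1, "y": 0, "z": 0, "rx": 0, "ry": 0, "rz": 0, "jaw": 8.8},
    {"x": 1, "y": 0, "z": 0, "rx": 0, "ry": 0, "rz": 0, "jaw": 8.8}
  ]
}}

```text
clock: 2.7
tool_pos: [0.5958, 0.0717, 0.094]
eef_rot: [0.061, 0.998, 0.001, 0.002]
contact_force: [-0.6, 0.8, -0.3]
opening: 1.001
finger_force: 0.0
```

>>> {"fn": "send_rows", "kwargs": {
  "motion": [
    {"x": 1, "y": 0, "z": 0, "rx": 0, "ry": 0, "rz": 0, "jaw": 8.8},
    {"x": 1, "y": 0, "z": 0, "rx": 0, "ry": 0, "rz": 0, "jaw": 8.8},
    {"x": 1, "y": 0, "z": 0, "rx": 0, "ry": 0, "rz": 0, "jaw": 8.8},
    {"x": 1, "y": 0, "z": 0, "rx": 0, "ry": 0, "rz": 0, "jaw": 8.8},
    {"x": 1, "y": 0, "z": 0, "rx": 0, "ry": 0, "rz": 0, "jaw": 8.8}
  ]
}}

```text
clock: 3.2
tool_pos: [0.5449, 0.0776, 0.0927]
eef_rot: [0.061, 0.998, 0.0, 0.001]
contact_force: [1.7, -0.0, -0.0]
opening: 0.996
finger_force: 0.5
```

```bash
python3 - <<'E'
from h import *
snap('scene','s2'); a=snap('top','t2')
A=cv2.imread('pics/s2.png')[130:310,230:430];B=cv2.imread('pics/t2.png')[120:300,215:415]
cv2.imwrite('pics/c2.png',cv2.resize(np.hstack([A,B]),None,fx=2,fy=2,interpolation=2))
E
```

```text
(no output)
```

View pics/c2.png

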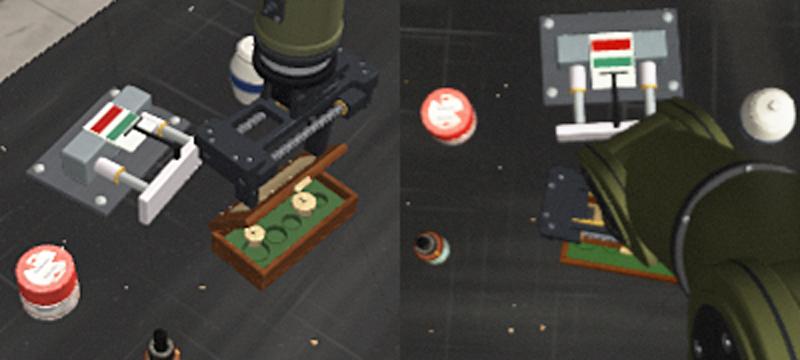

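The lid now leans well forward, ahead of the fingers, with its edge at (345,150) in the left crop. I'll continue towards the front side.

>>> {"fn": "send_rows", "kwargs": {
  "motion": [
    {"x": 1.2, "y": 0, "z": 0, "rx": 0, "ry": 0, "rz": 0, "jaw": 8.8},
    {"x": 1.2, "y": 0, "z": 0, "rx": 0, "ry": 0, "rz": 0, "jaw": 8.8},
    {"x": 1.2, "y": 0, "z": 0, "rx": 0, "ry": 0, "rz": 0, "jaw": 8.8},
    {"x": 1.2, "y": 0, "z": 0, "rx": 0, "ry": 0, "rz": 0, "jaw": 8.8},
    {"x": 1.2, "y": 0, "z": 0, "rx": 0, "ry": 0, "rz": 0, "jaw": 8.8}
  ]
}}

```text
clock: 3.8
tool_pos: [0.4843, 0.0846, 0.0916]
eef_rot: [0.061, 0.998, -0.0, -0.0]
contact_force: [-0.2, 0.1, -0.6]
opening: 1.0
finger_force: 0.0
```

>>> {"fn": "send_rows", "kwargs": {
  "motion": [
    {"x": 1.2, "y": 0, "z": 0, "rx": 0, "ry": 0, "rz": 0, "jaw": 8.8},
    {"x": 1.2, "y": 0, "z": 0, "rx": 0, "ry": 0, "rz": 0, "jaw": 8.8},
    {"x": 1.2, "y": 0, "z": 0, "rx": 0, "ry": 0, "rz": 0, "jaw": 8.8},
    {"x": 0, "y": 0, "z": 0, "rx": 0, "ry": 0, "rz": 0, "jaw": 8.8},
    {"x": 0, "y": 0, "z": 0, "rx": 0, "ry": 0, "rz": 0, "jaw": 8.8}
  ]
}}

```text
clock: 4.3
tool_pos: [0.4497, 0.089, 0.0917]
eef_rot: [0.061, 0.998, -0.0, 0.0]
contact_force: [0.1, -0.3, -0.0]
opening: 0.997
finger_force: 0.0
```

```bash
python3 - <<'E'
from h import *
snap('scene','s3'); a=snap('top','t3')
A=cv2.imread('pics/s3.png')[130:330,240:440];B=cv2.imread('pics/t3.png')[120:320,215:415]
cv2.imwrite('pics/c3.png',cv2.resize(np.hstack([A,B]),None,fx=2,fy=2,interpolation=2))
E
```

```text
(no output)
```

View pics/c3.png

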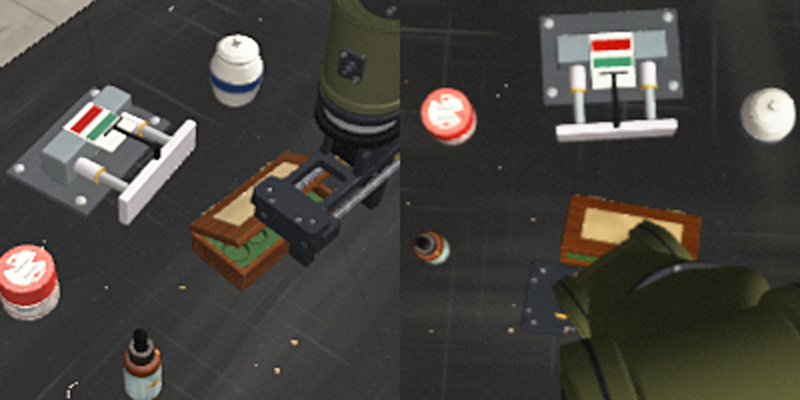

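The lid is down to about 0.25 rad but is not fully shut yet, as green still shows at (240,240). It may still be falling, so I'll wait briefly and check again.

>>> {"fn": "send_rows", "kwargs": {
  "motion": [
    {"x": 0.4, "y": 0, "z": 0, "rx": 0, "ry": 0, "rz": 0, "jaw": 8.8},
    {"x": 0, "y": 0, "z": 0, "rx": 0, "ry": 0, "rz": 0, "jaw": 8.8},
    {"x": 0, "y": 0, "z": 0, "rx": 0, "ry": 0, "rz": 0, "jaw": 8.8},
    {"x": 0, "y": 0, "z": 0, "rx": 0, "ry": 0, "rz": 0, "jaw": 8.8},
    {"x": 0, "y": 0, "z": 0, "rx": 0, "ry": 0, "rz": 0, "jaw": 8.8}
  ]
}}

```text
clock: 4.9
tool_pos: [0.4455, 0.0894, 0.0917]
eef_rot: [0.061, 0.998, 0.0, 0.0]
contact_force: [1.0, 0.3, 0.3]
opening: 0.999
finger_force: 0.0
```

```bash
python3 - <<'E'
from h import *
snap('scene','s4'); a=snap('top','t4')
A=cv2.imread('pics/s4.png')[170:290,310:450];B=cv2.imread('pics/t4.png')[200:320,275:415]
cv2.imwrite('pics/c4.png',cv2.resize(np.hstack([A,B]),None,fx=2.8,fy=2.8,interpolation=2))
E
```

```text
(no output)
```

View pics/c4.png

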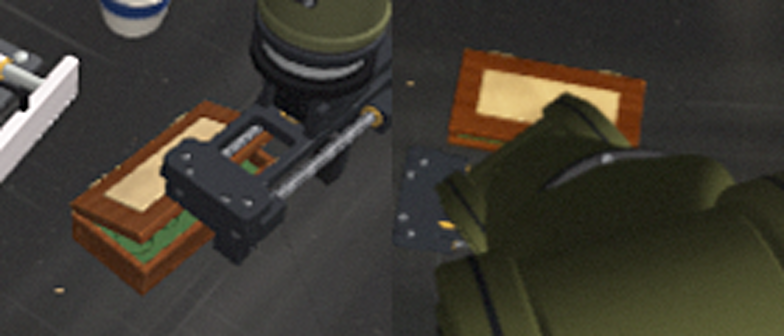

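The lid is still closing slowly, with green still visible at (165,230). I'll wait on and track the count of green pixels numerically.

>>> {"fn": "send_rows", "kwargs": {
  "motion": [
    {"x": 0, "y": 0, "z": 0, "rx": 0, "ry": 0, "rz": 0, "jaw": 8.8},
    {"x": 0, "y": 0, "z": 0, "rx": 0, "ry": 0, "rz": 0, "jaw": 8.8},
    {"x": 0, "y": 0, "z": 0, "rx": 0, "ry": 0, "rz": 0, "jaw": 8.8},
    {"x": 0, "y": 0, "z": 0, "rx": 0, "ry": 0, "rz": 0, "jaw": 8.8},
    {"x": 0, "y": 0, "z": 0, "rx": 0, "ry": 0, "rz": 0, "jaw": 8.8}
  ]
}}

```text
clock: 5.5
tool_pos: [0.4454, 0.0894, 0.0917]
eef_rot: [0.061, 0.998, 0.0, -0.0]
contact_force: [-0.0, 0.1, -0.2]
opening: 1.001
finger_force: 0.0
```

>>> {"fn": "send_rows", "kwargs": {
  "motion": [
    {"x": 0, "y": 0, "z": 0, "rx": 0, "ry": 0, "rz": 0, "jaw": 8.8},
    {"x": 0, "y": 0, "z": 0, "rx": 0, "ry": 0, "rz": 0, "jaw": 8.8},
    {"x": 0, "y": 0, "z": 0, "rx": 0, "ry": 0, "rz": 0, "jaw": 8.8},
    {"x": 0, "y": 0, "z": 0, "rx": 0, "ry": 0, "rz": 0, "jaw": 8.8},
    {"x": 0, "y": 0, "z": 0, "rx": 0, "ry": 0, "rz": 0, "jaw": 8.8}
  ]
}}

```text
clock: 6.0
tool_pos: [0.4454, 0.0895, 0.0917]
eef_rot: [0.061, 0.998, 0.0, 0.0]
contact_force: [0.9, -0.3, 0.0]
opening: 0.998
finger_force: 0.0
```

```bash
python3 - <<'E'
from h import *
snap('scene','s5'); snap('top','t5')
for i in (2,3,4,5):
    A=cv2.imread(f'pics/s{i}.png')[200:290,320:420].astype(int); print(i,((A[...,1]>A[...,2]+15)&(A[...,1]>A[...,0]+15)).sum())
print(get_state()['clock'])
E
```

```text
2 791
3 278
4 186
5 0
6.1
```

The lid is shut. The tool is centred in front of the front wall, so I'll go down with the jaws open to straddle the lip.

>>> {"fn": "send_rows", "kwargs": {
  "motion": [
    {"x": 0, "y": 0, "z": 2, "rx": 0, "ry": 0, "rz": 0, "jaw": 8.8},
    {"x": 0, "y": 0, "z": 2, "rx": 0, "ry": 0, "rz": 0, "jaw": 8.8},
    {"x": 0, "y": 0, "z": 2, "rx": 0, "ry": 0, "rz": 0, "jaw": 8.8},
    {"x": 0, "y": 0, "z": 1.2, "rx": 0, "ry": 0, "rz": 0, "jaw": 8.8},
    {"x": 0, "y": 0, "z": 0, "rx": 0, "ry": 0, "rz": 0, "jaw": 8.8}
  ]
}}

```text
clock: 6.6
tool_pos: [0.4481, 0.0899, 0.0257]
eef_rot: [0.06, 0.998, -0.001, -0.004]
contact_force: [-0.4, 0.1, -0.2]
opening: 0.998
finger_force: 0.0
```

>>> {"fn": "send_rows", "kwargs": {
  "motion": [
    {"x": -0.7, "y": 0, "z": 0, "rx": 0, "ry": 0, "rz": 0, "jaw": 8.8},
    {"x": -0.7, "y": 0, "z": 0, "rx": 0, "ry": 0, "rz": 0, "jaw": 8.8},
    {"x": -0.7, "y": 0, "z": 0, "rx": 0, "ry": 0, "rz": 0, "jaw": 8.8},
    {"x": -0.7, "y": 0, "z": 0, "rx": 0, "ry": 0, "rz": 0, "jaw": 8.8},
    {"x": -0.5, "y": 0, "z": 0, "rx": 0, "ry": 0, "rz": 0, "jaw": 8.8}
  ]
}}

```text
clock: 7.1
tool_pos: [0.4819, 0.0858, 0.0267]
eef_rot: [0.061, 0.998, -0.001, -0.003]
contact_force: [-0.6, 1.0, 0.1]
opening: 0.995
finger_force: 0.0
```

>>> {"fn": "send_rows", "kwargs": {
  "motion": [
    {"x": -0.3, "y": 0, "z": 0, "rx": 0, "ry": 0, "rz": 0, "jaw": 8.8},
    {"x": -0.3, "y": 0, "z": 0, "rx": 0, "ry": 0, "rz": 0, "jaw": 8.8},
    {"x": -0.3, "y": 0, "z": 0, "rx": 0, "ry": 0, "rz": 0, "jaw": 8.8},
    {"x": -0.3, "y": 0, "z": 0, "rx": 0, "ry": 0, "rz": 0, "jaw": 8.8},
    {"x": -0.3, "y": 0, "z": 0, "rx": 0, "ry": 0, "rz": 0, "jaw": 8.8}
  ]
}}

```text
clock: 7.6
tool_pos: [0.4934, 0.084, 0.0262]
eef_rot: [0.06, 0.998, -0.002, -0.005]
contact_force: [-5.3, 0.9, 4.4]
opening: 0.995
finger_force: 2.8
```

Contact came where predicted (5 N). Now I'll push forward while turning the box towards the stop's yaw.

>>> {"fn": "send_rows", "kwargs": {
  "motion": [
    {"x": -0.6, "y": 0, "z": 0, "rx": 0, "ry": 0, "rz": -0.023, "jaw": 8.8},
    {"x": -0.6, "y": 0, "z": 0, "rx": 0, "ry": 0, "rz": -0.023, "jaw": 8.8},
    {"x": -0.6, "y": 0, "z": 0, "rx": 0, "ry": 0, "rz": -0.023, "jaw": 8.8},
    {"x": -0.6, "y": 0, "z": 0, "rx": 0, "ry": 0, "rz": -0.023, "jaw": 8.8},
    {"x": -0.6, "y": 0, "z": 0, "rx": 0, "ry": 0, "rz": -0.023, "jaw": 8.8}
  ]
}}

```text
clock: 8.1
tool_pos: [0.5234, 0.0808, 0.0259]
eef_rot: [0.003, 1.0, -0.002, -0.005]
contact_force: [-5.1, -0.8, 4.2]
opening: 1.002
finger_force: 2.7
```

>>> {"fn": "send_rows", "kwargs": {
  "motion": [
    {"x": -0.6, "y": 0, "z": 0, "rx": 0, "ry": 0, "rz": -0.023, "jaw": 8.8},
    {"x": -0.6, "y": 0, "z": 0, "rx": 0, "ry": 0, "rz": -0.023, "jaw": 8.8},
    {"x": -0.6, "y": 0, "z": 0, "rx": 0, "ry": 0, "rz": -0.023, "jaw": 8.8},
    {"x": -0.6, "y": 0, "z": 0, "rx": 0, "ry": 0, "rz": -0.023, "jaw": 8.8},
    {"x": -0.6, "y": 0, "z": 0, "rx": 0, "ry": 0, "rz": -0.023, "jaw": 8.8}
  ]
}}

```text
clock: 8.6
tool_pos: [0.5534, 0.0816, 0.0257]
eef_rot: [-0.054, 0.998, -0.002, -0.006]
contact_force: [-5.0, -1.2, 4.6]
opening: 1.002
finger_force: 2.6
```

```bash
python3 - <<'E'
from h import *
snap('scene','s6'); a=snap('top','t6'); print(get_state()['contact_force'])
A=cv2.imread('pics/s6.png')[150:290,260:420];B=cv2.imread('pics/t6.png')[120:260,260:400]
cv2.imwrite('pics/c6.png',cv2.resize(np.hstack([A,B]),None,fx=2.6,fy=2.6,interpolation=2))
E
```

```text
[-2.05531646 -0.66940462  0.69198751]
```

View pics/c6.png

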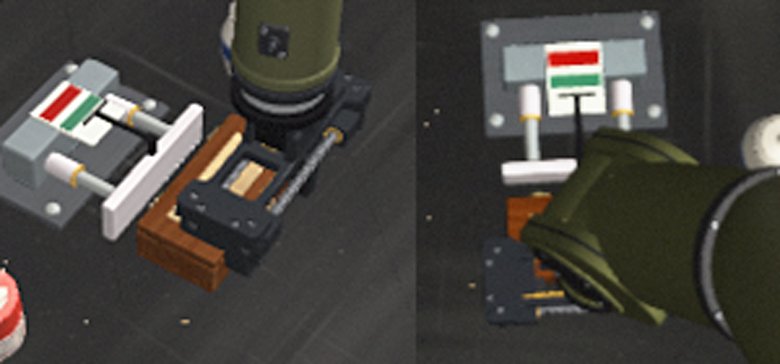

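The lid is flush and the box looks parallel to the plate, about 20 mm short of it in the left crop; the pointer bar at (577,96) in the right crop is still at its free position. I'll go on slowly.

>>> {"fn": "send_rows", "kwargs": {
  "motion": [
    {"x": -0.5, "y": 0, "z": 0, "rx": 0, "ry": 0, "rz": 0, "jaw": 8.8},
    {"x": -0.5, "y": 0, "z": 0, "rx": 0, "ry": 0, "rz": 0, "jaw": 8.8},
    {"x": -0.5, "y": 0, "z": 0, "rx": 0, "ry": 0, "rz": 0, "jaw": 8.8},
    {"x": -0.4, "y": 0, "z": 0, "rx": 0, "ry": 0, "rz": 0, "jaw": 8.8},
    {"x": -0.3, "y": 0, "z": 0, "rx": 0, "ry": 0, "rz": 0, "jaw": 8.8}
  ]
}}

```text
clock: 9.2
tool_pos: [0.5774, 0.0855, 0.0256]
eef_rot: [-0.054, 0.999, -0.001, -0.004]
contact_force: [-5.9, -0.2, 2.6]
opening: 0.999
finger_force: 3.0
```

>>> {"fn": "send_rows", "kwargs": {
  "motion": [
    {"x": -0.2, "y": 0, "z": 0, "rx": 0, "ry": 0, "rz": 0, "jaw": 8.8},
    {"x": -0.2, "y": 0, "z": 0, "rx": 0, "ry": 0, "rz": 0, "jaw": 8.8},
    {"x": -0.2, "y": 0, "z": 0, "rx": 0, "ry": 0, "rz": 0, "jaw": 8.8},
    {"x": -0.2, "y": 0, "z": 0, "rx": 0, "ry": 0, "rz": 0, "jaw": 8.8},
    {"x": 0, "y": 0, "z": 0, "rx": 0, "ry": 0, "rz": 0, "jaw": 8.8}
  ]
}}

```text
clock: 9.7
tool_pos: [0.5827, 0.086, 0.0256]
eef_rot: [-0.054, 0.999, -0.001, -0.006]
contact_force: [-9.6, -0.7, 5.3]
opening: 1.0
finger_force: 4.7
```

```bash
cat > bar.py <<'E'
from h import *
import sys
n=sys.argv[1]; snap('top',n)
st=get_state(); print(st['tool_pos'],st['eef_rot'],st['contact_force'])
# travel axis in picture; gauge/bar at z ~ .062; sample grey just left and right of the pointer stem, along stop x
o=np.array([.7435,.1066,0]);X=np.array([.994,.11,0]);Y=np.array([-.11,.994,0])
for fn in ('top0',n):
    im=cv2.imread(f'pics/{fn}.png')
    for off in (.009,-.009):
        xs=np.arange(-.045,.04,.0025); uv=proj(fn,[o+X*x+Y*(off)+[0,0,.064] for x in xs]).astype(np.float32)
        px=cv2.remap(im,uv[None,:,0],uv[None,:,1],cv2.INTER_LINEAR)[0]
        print(fn,off); print(' '.join(f'{x*1000:.0f}:{p[2]}/{p[1]}' for x,p in zip(xs,px)))
E
python3 bar.py t7
```

```text
[0.58265258 0.08602556 0.02559121] [-0.05427022  0.99850845 -0.00123795 -0.00583795] [-9.30525812 -0.37090349  5.76217806]
top0 0.009
-45:90/92 -42:102/103 -40:162/163 -37:232/233 -35:249/250 -32:249/249 -30:249/250 -27:249/250 -25:233/235 -22:147/148 -20:202/203 -17:240/243 -15:165/205 -12:75/159 -10:66/155 -7:65/156 -5:105/173 -2:214/233 0:249/250 3:244/238 5:227/163 8:209/22 10:207/22 13:205/19 15:209/34 18:227/121 20:244/222 23:246/247 25:216/218 28:138/142 30:88/92 33:89/92 35:89/92 38:89/93
top0 -0.009
-45:91/92 -42:92/94 -40:173/176 -37:243/244 -35:250/250 -32:249/250 -30:249/250 -27:248/249 -25:218/220 -22:105/107 -20:194/197 -17:246/248 -15:187/216 -12:65/154 -10:64/152 -7:64/153 -5:113/177 -2:213/230 0:249/250 3:246/243 5:227/140 8:210/42 10:206/23 13:207/22 15:209/22 18:225/137 20:246/234 23:251/251 25:242/243 28:100/100 30:85/86 33:90/92 35:93/93 38:91/94
t7 0.009
-45:92/91 -42:104/105 -40:162/163 -37:232/233 -35:249/250 -32:249/250 -30:249/250 -27:249/250 -25:249/250 -22:250/250 -20:249/250 -17:237/238 -15:131/135 -12:52/91 -10:63/151 -7:67/154 -5:103/175 -2:211/232 0:249/250 3:244/238 5:227/163 8:209/20 10:206/19 13:205/21 15:210/33 18:227/122 20:244/223 23:246/247 25:215/218 28:138/141 30:89/90 33:88/90 35:89/92 38:90/94
t7 -0.009
-45:51/52 -42:52/51 -40:49/49 -37:47/49 -35:44/42 -32:38/38 -30:40/42 -27:42/44 -25:86/88 -22:166/168 -20:227/228 -17:245/245 -15:177/182 -12:38/66 -10:57/125 -7:66/154 -5:114/179 -2:213/230 0:249/250 3:246/243 5:228/141 8:210/41 10:206/22 13:206/21 15:210/22 18:226/137 20:246/234 23:250/251 25:242/243 28:100/102 30:86/88 33:89/91 35:93/94 38:89/93
```

The bar has moved about 9 mm and both ends agree, so the plate is square. About 6.5 mm more puts it mid-green.

>>> {"fn": "send_rows", "kwargs": {
  "motion": [
    {"x": -0.2, "y": 0, "z": 0, "rx": 0, "ry": 0, "rz": 0, "jaw": 8.8},
    {"x": -0.2, "y": 0, "z": 0, "rx": 0, "ry": 0, "rz": 0, "jaw": 8.8},
    {"x": -0.15, "y": 0, "z": 0, "rx": 0, "ry": 0, "rz": 0, "jaw": 8.8},
    {"x": -0.1, "y": 0, "z": 0, "rx": 0, "ry": 0, "rz": 0, "jaw": 8.8},
    {"x": 0, "y": 0, "z": 0, "rx": 0, "ry": 0, "rz": 0, "jaw": 8.8}
  ]
}}

```text
clock: 10.25
tool_pos: [0.5872, 0.0865, 0.0255]
eef_rot: [-0.054, 0.998, -0.002, -0.008]
contact_force: [-13.2, -1.4, 8.9]
opening: 1.001
finger_force: 6.7
```

>>> {"fn": "send_rows", "kwargs": {
  "motion": [
    {"x": 0, "y": 0, "z": 0, "rx": 0, "ry": 0, "rz": 0, "jaw": 8.8},
    {"x": 0, "y": 0, "z": 0, "rx": 0, "ry": 0, "rz": 0, "jaw": 8.8},
    {"x": 0, "y": 0, "z": 0, "rx": 0, "ry": 0, "rz": 0, "jaw": 8.8},
    {"x": 0, "y": 0, "z": 0, "rx": 0, "ry": 0, "rz": 0, "jaw": 8.8},
    {"x": 0, "y": 0, "z": 0, "rx": 0, "ry": 0, "rz": 0, "jaw": 8.8}
  ]
}}

```text
clock: 10.75
tool_pos: [0.5872, 0.0865, 0.0255]
eef_rot: [-0.054, 0.998, -0.002, -0.008]
contact_force: [-13.0, -0.9, 9.2]
opening: 0.998
finger_force: 6.6
```

```bash
python3 bar.py t8 | grep -v top0 | cut -c1-330; python3 - <<'E'
from h import *
snap('scene','s8')
A=cv2.imread('pics/s8.png')[150:290,250:410];B=cv2.imread('pics/t8.png')[120:260,260:400]
cv2.imwrite('pics/c8.png',cv2.resize(np.hstack([A,B]),None,fx=2.6,fy=2.6,interpolation=2))
E
```

```text
[0.58722797 0.08648938 0.02549079] [-0.05437946  0.99849018 -0.00175026 -0.00756145] [-13.07367998  -0.80673797   9.08084012]
-45:90/92 -42:102/103 -40:162/163 -37:232/233 -35:249/250 -32:249/249 -30:249/250 -27:249/250 -25:233/235 -22:147/148 -20:202/203 -17:240/243 -15:165/205 -12:75/159 -10:66/155 -7:65/156 -5:105/173 -2:214/233 0:249/250 3:244/238 5:227/163 8:209/22 10:207/22 13:205/19 15:209/34 18:227/121 20:244/222 23:246/247 25:216/218 28:138/14
-45:91/92 -42:92/94 -40:173/176 -37:243/244 -35:250/250 -32:249/250 -30:249/250 -27:248/249 -25:218/220 -22:105/107 -20:194/197 -17:246/248 -15:187/216 -12:65/154 -10:64/152 -7:64/153 -5:113/177 -2:213/230 0:249/250 3:246/243 5:227/140 8:210/42 10:206/23 13:207/22 15:209/22 18:225/137 20:246/234 23:251/251 25:242/243 28:100/100 
t8 0.009
-45:44/43 -42:60/62 -40:140/141 -37:226/229 -35:249/250 -32:250/250 -30:249/250 -27:249/250 -25:249/250 -22:249/250 -20:249/250 -17:239/242 -15:159/197 -12:63/137 -10:36/68 -7:44/86 -5:105/176 -2:211/232 0:249/250 3:245/239 5:228/164 8:209/21 10:206/20 13:206/19 15:210/38 18:227/121 20:244/221 23:246/247 25:215/218 28:138/142 30
t8 -0.009
-45:62/63 -42:58/59 -40:54/57 -37:52/54 -35:49/50 -32:50/50 -30:45/45 -27:44/45 -25:40/42 -22:39/40 -20:45/45 -17:76/79 -15:88/118 -12:60/132 -10:50/102 -7:43/84 -5:108/159 -2:213/229 0:250/250 3:247/243 5:228/140 8:210/39 10:206/20 13:206/21 15:208/19 18:225/135 20:246/234 23:251/251 25:243/243 28:99/103 30:86/89 33:92/94 35:93
```

View pics/c8.png

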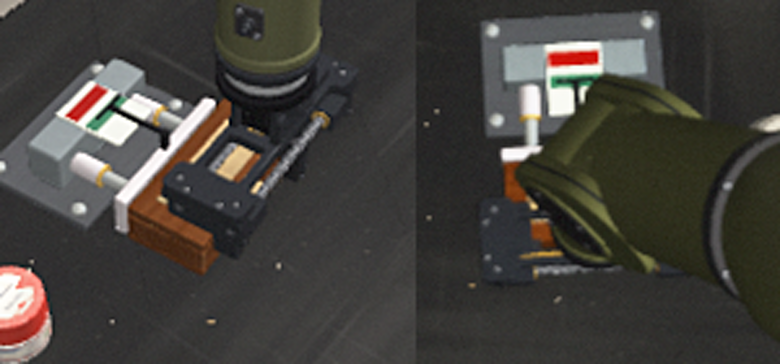

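The pointer bar at (577,82) in the right crop sits inside the green field, with about 13–14 mm of travel. The box is flat, shut and parallel to the plate, and the tin hasn't moved. The readings are steady, so I'll hold for over a second more and hand in.

>>> {"fn": "send_rows", "kwargs": {
  "motion": [
    {"x": -0.1, "y": 0, "z": 0, "rx": 0, "ry": 0, "rz": 0, "jaw": 8.8},
    {"x": 0, "y": 0, "z": 0, "rx": 0, "ry": 0, "rz": 0, "jaw": 8.8},
    {"x": 0, "y": 0, "z": 0, "rx": 0, "ry": 0, "rz": 0, "jaw": 8.8},
    {"x": 0, "y": 0, "z": 0, "rx": 0, "ry": 0, "rz": 0, "jaw": 8.8},
    {"x": 0, "y": 0, "z": 0, "rx": 0, "ry": 0, "rz": 0, "jaw": 8.8}
  ]
}}

```text
clock: 11.35
tool_pos: [0.5879, 0.0865, 0.0255]
eef_rot: [-0.054, 0.998, -0.002, -0.008]
contact_force: [-14.2, -0.7, 9.0]
opening: 0.998
finger_force: 7.0
```

>>> {"fn": "send_rows", "kwargs": {
  "motion": [
    {"x": 0, "y": 0, "z": 0, "rx": 0, "ry": 0, "rz": 0, "jaw": 8.8},
    {"x": 0, "y": 0, "z": 0, "rx": 0, "ry": 0, "rz": 0, "jaw": 8.8},
    {"x": 0, "y": 0, "z": 0, "rx": 0, "ry": 0, "rz": 0, "jaw": 8.8},
    {"x": 0, "y": 0, "z": 0, "rx": 0, "ry": 0, "rz": 0, "jaw": 8.8},
    {"x": 0, "y": 0, "z": 0, "rx": 0, "ry": 0, "rz": 0, "jaw": 8.8}
  ]
}}

```text
clock: 11.85
tool_pos: [0.5879, 0.0866, 0.0255]
eef_rot: [-0.054, 0.998, -0.002, -0.008]
contact_force: [-13.4, -1.2, 9.8]
opening: 1.002
finger_force: 7.0
```

>>> {"fn": "send_rows", "kwargs": {
  "motion": [
    {"x": 0, "y": 0, "z": 0, "rx": 0, "ry": 0, "rz": 0, "jaw": 8.8},
    {"x": 0, "y": 0, "z": 0, "rx": 0, "ry": 0, "rz": 0, "jaw": 8.8},
    {"x": 0, "y": 0, "z": 0, "rx": 0, "ry": 0, "rz": 0, "jaw": 8.8},
    {"x": 0, "y": 0, "z": 0, "rx": 0, "ry": 0, "rz": 0, "jaw": 8.8},
    {"x": 0, "y": 0, "z": 0, "rx": 0, "ry": 0, "rz": 0, "jaw": 8.8}
  ]
}}

```text
clock: 12.35
tool_pos: [0.5879, 0.0865, 0.0255]
eef_rot: [-0.054, 0.998, -0.002, -0.008]
contact_force: [-14.1, -0.8, 10.4]
opening: 1.0
finger_force: 7.0
```

```bash
python3 -c "
from plant import *
s=get_state();print(s['tool_pos'],s['contact_force']);print(finish_job())"
```

```text
[0.58790361 0.08653283 0.02548903] [-14.12605753  -0.75026127  10.40603864]
the job is handed in; nothing more can be done
None
```

The lid is shut and I handed the job in with the arm still pressing the box squarely against the plate, pointer bar in the green field (about 14 mm of travel by my reading); no verdict came back.

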